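# Lock the push-and-turn cap onto the thinner tin

### The arm

A 6-joint arm with a two-finger parallel gripper is mounted at the origin on the work surface. World frame = base frame: x ahead of the robot, y to its left, z up, the work surface at z = 0. Lengths are in mm, angles in rad, forces in N, time in s.
With the tool pointing down it reaches from about 400 to 925 mm from the base axis. Payload 12.5 kg.
Tool frame: the origin (TCP) lies where the fingers leave the gripper's body, on its centre line; the fingertips stand 78 mm ahead of it and the grasp point (between the pads) lies 59 mm ahead of it (env.tip_extent is the distance from the TCP to the fingertips, in mm); z points along the fingers, y is the direction in which the jaws open and shut (so a half turn about z gives the same grasp; the last joint's range is limited). The gripper opens to 95 mm and grips with 3 to 60 N. Pads are 20 mm wide; open, the fingers measure 119 mm over their backs; the gripper's body (75 mm by 180 mm) begins 59 mm behind the grasp point.
Start: joints at [1.206, 0.491, 1.559, -0, 1.092, -0.106], TCP at [159.93, 604.202, 292.261] pointing down, gripper open.
Joint ranges: [-3.1, 3.1], [-0.84, 2.19], [0.05, 2.79], [-1.13, 4.28], [0.06, 2.93], [-2.69, 2.69]. Speed limits (rad/s): [2.22, 2.22, 2.79, 3.14, 3.14, 3.14].

### API

Orientations are given as [roll, pitch, yaw] about the fixed x, y, z axes, in that order (R = Rz(yaw) Ry(pitch) Rx(roll)).
In Python, from cell import env gives the robot as it stands. The module is installed in compiled form; this text tells all that it offers.
- The arm moves only by the tool play_rows, never from a script. Its argument "targets" is a list of rows, each an object with "linear": the shift along the tool's x, y, z in mm, a list of three; "turn": the turn about the tool's z in rad. A call has 1 to 20 rows; each row is the pose to reach, as a shift and turn from the pose commanded when the call began, along the tool's axes at that moment; what a row does not reach only later rows make up. A row lasts 1/8 s, in which the tool goes at most 62.5 mm and 10.7 degrees, less where a joint would pass 70% of its speed; a pose out of reach is approached as far as the arm can. A call with a gripper value outside its range is refused whole. "hand" is the finger opening in mm, from 0 to 95.1, set as the call begins (left out, the last holds). The fingers move at their own pace and stop on an object; the grip force is fixed at half the most. Time passes only in rows, so rows that repeat a pose let the fingers close. It gives the time, the measured TCP pose, the force and the opening at its end, in the units of the state.
- env.state(): the state, without advancing time (a new reading comes with each control period).
- env.read_camera(name): name is "side" or "top" or "wrist"; returns (picture, depth): 384x512x3 uint8, red, green, blue; 384x512 float32, mm along the optical axis (not along the pixel's ray), 0 where there is no reading.
- env.camera_params(name): a dict with "fx", "fy", "cx", "cy" (pixels), "k1" (the pictures are not rectified: a ray, as slopes to the right and down, at radius r is drawn at 1 + k1 r^2 times it, then the intrinsics apply), "R" (3x3) and "t" (3): a world point X has camera coordinates R X + t. Camera axes: x right, y down, z forward; pixel columns grow to the right and rows downward; lengths in mm; the calibration is good to about 2 mm. A picture is of the moment at which its call begins: read the wrist's pose just before it. camera_params takes no time and is no camera call; for the wrist camera it gives the pose at the moment of the call.
- env.job_done(): hands the job in, once; it reports no verdict.
The state is a dict: "t": time; "joints": joint angles; "qvel": joint speeds; "tau": joint torques, N m; "eef_pos": TCP position; "tcp_rot": TCP orientation; "ft_force": force on the tool from outside, world axes, zero at the start; "moment": the same for the moment, N m; "opening": opening from 0.0 (shut) to 1.0 (fully open).
Only numpy, scipy, OpenCV 4.12 (cv2) and the standard library are available. Lean on these libraries where they do the work, as an engineer would, in place of code of your own. Each camera call takes 0.05 s, during which the arm holds its last target.

### The job

The tin of thinner has been left open. Put its red child-resistant cap back on: feel the cap's lugs down through the gaps of the spout, push down gently and turn clockwise to the stop, then let go so that the cap springs up and locks. Do not force the cap, shove or tip the tin, or disturb the other things on the bench.

Things in the scene. Friction and masses are not known exactly. Their poses are not given: they have to be found in the camera images.
- tin: full rectangular tin, blue with white and red bands, 95 mm (x) by 150 mm (y) by 190 mm high, about 2.6 kg, loose on the bench; origin at the centre of its underside, z up. A plastic spout is crimped into its top, 34 mm towards +y of the tin's centre; a steel strap 5 mm high lies folded flat along the -y part of the top
- mouth (a point): centre of the spout's rim, 25 mm above the tin's top, on the vertical spout axis (axes of the tin; the spout's own turn is not measured). Spout: black flange 60 mm across and 3 mm high on the tin's top, with a white pip at the middle of each gap; yellow column 36 mm across, its upper 5 mm tapered to 30 mm at the rim
- catches (a point): on the spout axis, level with the tops of its three catches (45 mm across), 5 mm below the rim. Between them are three gaps, 40 degrees wide. Gap middles point to +y of the tin and 120 degrees either side, but the spout was crimped in up to 26 degrees off either way: find them by feel or eye. Clockwise from a gap: a barb down to 12.5 mm below the rim, a notch (roof 9 mm below the rim), a stop wall
- cap: red round ribbed cap, 56 mm across, 28 mm high, about 47 g, lying open side down; origin at the centre of its lower rim, z up, x towards one lug. Origin below mouth: 8.5 mm with lugs on top of the catches; 13 mm dropped into the gaps, disc just touching; 20 mm where lugs clear the barbs (10 N); 22 mm hard down on the flange (13 N); 16.5 mm locked, lugs sprung up in the notches
- cap_top (a point): centre of the cap's top, 28 mm above its lower rim; white radial marks show the lugs. Inside, a white sealing disc on a 1.4 N/mm spring, 13 mm above the lower rim, bears on the spout's rim. Keep all contact forces between cap and tin together under 60 N: 0.2 Nm against the stop is ample, above 0.4 Nm strains it
- lug (a point): one of the cap's three inner lugs, 22 mm from the axis on the cap's x axis (others at 120 and 240 degrees); each is 20 degrees (7 mm) wide, 3.5 to 7.5 mm above the lower rim. From the middle of a gap to the locked place the cap turns clockwise (from above) by 42 to 52 degrees, where the wall stops it; anticlockwise in a gap it meets a wall after 10 degrees
- strap_end (a point): far end of the folded strap on the tin's top, 64 mm towards -y of the tin's centre and 194 mm above its underside; shows if the tin is being turned
- screwdriver: bystander: screwdriver lying on the bench
- wrench: bystander: steel wrench lying on the bench
- spraycan: bystander: green spray can, 66 mm across, 190 mm high; origin under its centre
- oilbottle: bystander: black oil bottle with yellow cap, 68 mm across, 200 mm high; origin under its centre
- jar: bystander: amber glass jar with steel lid, 70 mm across, 90 mm high; origin under its centre
- tape: bystander: roll of yellow tape, 100 mm across, 36 mm high, lying flat; origin under its centre
- puttyknife: bystander: putty knife, 190 mm long, lying on the bench
Mind the look-alikes: they are no part of the job. There is more than one size of the cap; the job needs the smaller.

How it is judged:
By the outcome, as a careful person would: the job done as asked, in the order asked, and still so for the second after the job is handed in, with the robot touching nothing.
It also fails if it takes over 72 s, if anything falls off the work surface, if the arm or the gripper's body presses on something with over 40 N, if the wrist force passes 120 N, or if a joint passes its speed limit or range.

## Working session

There is one attempt and no reset: what is moved stays moved. The work goes in short steps, Python scripts to look and compute and a tool call to move; the robot and the scene stay as the last step left them, time stands still between calls to the robot, and variables do not carry over. Pictures are saved under pics/ and viewed, and the job is handed in when it is done.

Besides the shell and the picture viewer there is one more tool, called after "Emit:" as name([rows], argument=value, ...), one row to a line, values as JSON. play_rows: Moves the arm, as the interface text tells. Its arguments: {"type":"object","properties":{"targets":{"type":"array","items":{"type":"object","properties":{"linear":{"type":"array","items":{"type":"number"}},"turn":{"type":"number"}}}},"hand":{"type":"number"}},"required":["targets"]}

```bash
mkdir -p pics; ls
cat > h.py <<'E'
import numpy as np, cv2
from cell import env
def snap(n,f):
    p,d=env.read_camera(n); cv2.imwrite('pics/'+f+'.png',p[:,:,::-1]); np.savez('pics/'+f+'.npz',p=p,d=d,**{k:np.array(v) for k,v in P[n].items()}) ; return p,d
P={n:env.camera_params(n) for n in('side','top','wrist')}
def ray(c,u,v):
    x=np.array([(u-c['cx'])/c['fx'],(v-c['cy'])/c['fy']]); s=x.copy()
    for _ in range(20): s=x/(1+c['k1']*(s@s))
    R=np.array(c['R']);t=np.array(c['t']); o=-R.T@t
    return o,R.T@np.array([s[0],s[1],1.])
def plane(c,u,v,z):
    o,d=ray(c,u,v); return o+d*(z-o[2])/d[2]
def dep(c,u,v,D):
    o,d=ray(c,u,v); return o+d*D
def proj(c,X):
    q=np.array(c['R'])@np.array(X,float)+np.array(c['t']); s=q[:2]/q[2]; s=s*(1+c['k1']*(s@s)); return s[0]*c['fx']+c['cx'],s[1]*c['fy']+c['cy']
E
python3 - <<'E'
from h import *
for n in P: snap(n,n+'0'); print(n,P[n])
s=env.state(); print(s)
E
```

```text
pics
side {'fx': 346.62459664899313, 'fy': 346.62459664899313, 'cx': 254.66950098927992, 'cy': 192.8836159040342, 'k1': -0.06843220227582789, 'R': array([[ 0.98141102, -0.19112185,  0.0174596 ],
       [-0.11162998, -0.64247779, -0.75812996],
       [ 0.15611261,  0.74208809, -0.65186972]]), 't': array([-579.48508709,  202.55686637, 1059.5923342 ])}
top {'fx': 373.07851646384233, 'fy': 373.07851646384233, 'cx': 257.04482840540607, 'cy': 193.75880143906863, 'k1': -0.01530044515015291, 'R': array([[ 0.02389699, -0.99952036,  0.01969717],
       [-0.99241915, -0.02609392, -0.12009718],
       [ 0.12055355, -0.01667789, -0.99256672]]), 't': array([ -11.98317061,  618.97031927, 1111.32798309])}
wrist {'fx': 317.50029397828075, 'fy': 317.50029397828075, 'cx': 252.2863118978017, 'cy': 196.14025836734402, 'k1': -0.039422532429447335, 'R': array([[ 0.25637487,  0.96657494, -0.00219464],
       [ 0.93775793, -0.24817984,  0.24293381],
       [ 0.23426906, -0.06434017, -0.97004038]]), 't': array([-623.3697088 ,  -27.6755642 ,  390.64667369])}
{'t': 0.15, 'joints': array([ 1.20640431e+00,  4.91429769e-01,  1.55928175e+00,  2.74269776e-05,
        1.09168248e+00, -1.05577436e-01]), 'qvel': array([ 0.00063668, -0.00228265, -0.00130783,  0.00027285, -0.00120676,
       -0.00072017]), 'tau': array([ 1.21804769e-03, -6.12889838e+01, -2.58280206e+01,  6.92712399e-02,
        4.73767798e-02, -5.30906084e-05]), 'eef_pos': array([159.88469948, 604.10435667, 291.80011247]), 'tcp_rot': array([-3.14079833e+00, -1.08640651e-04,  2.88276537e+00]), 'ft_force': array([ 0.72806492, -0.05424849,  0.1392234 ]), 'moment': array([-0.0113094 ,  0.02943844, -0.01187049]), 'opening': 0.99772001631838}
```

View pics/top0.png

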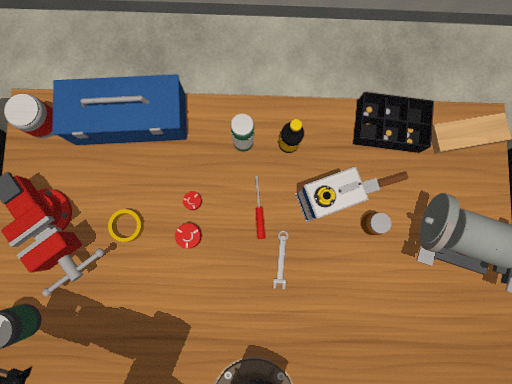

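View pics/side0.png

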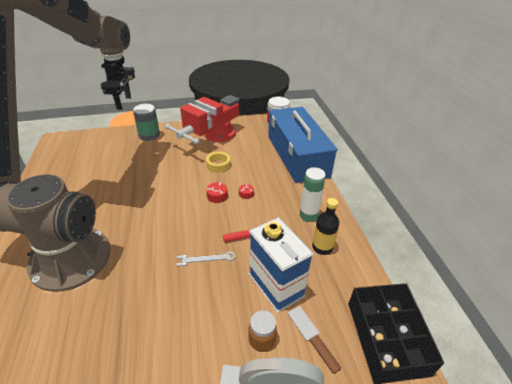

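View pics/wrist0.png

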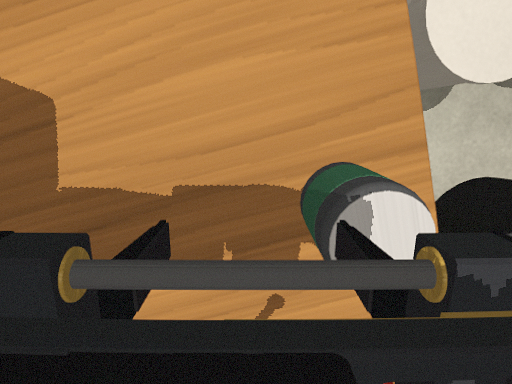

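The top view shows two red caps, at (192,200) and (187,235), the first being smaller. The tin's spout is at (326,196). Next I measure these.

Run:
```python
from h import *
z=np.load('pics/top0.npz'); p,d=z['p'],z['d']; c=P['top']
hsv=cv2.cvtColor(p,cv2.COLOR_RGB2HSV)
m=(((hsv[...,0]<8)|(hsv[...,0]>172))&(hsv[...,1]>150)&(hsv[...,2]>90)).astype(np.uint8)
m=cv2.morphologyEx(m,cv2.MORPH_CLOSE,np.ones((5,5)))
n,l,st,ce=cv2.connectedComponentsWithStats(m)
for i in range(1,n):
    if st[i,4]>60:
        u,v=ce[i]; D=np.median(d[l==i]); a=plane(c,st[i,0],v,28);b=plane(c,st[i,0]+st[i,2],v,28)
        print(ce[i],st[i],plane(c,u,v,28),dep(c,u,v,D),np.linalg.norm(a-b))
m=((hsv[...,0]>20)&(hsv[...,0]<35)&(hsv[...,1]>170)&(hsv[...,2]>120)).astype(np.uint8)
m=cv2.morphologyEx(m,cv2.MORPH_CLOSE,np.ones((5,5)))
n,l,st,ce=cv2.connectedComponentsWithStats(m)
for i in range(1,n):
    if st[i,4]>30:
        print('y',ce[i],st[i],plane(c,*ce[i],215),dep(c,*ce[i],np.median(d[l==i])))
a=cv2.resize(p[150:250,140:240],None,fx=6,fy=6,interpolation=cv2.INTER_CUBIC)[:,:,::-1]
b=cv2.resize(p[150:230,290:390],None,fx=7,fy=7,interpolation=cv2.INTER_CUBIC)[:,:,::-1]
cv2.imwrite('pics/caps.png',a);cv2.imwrite('pics/tin.png',b)
```

```text
[ 41.8254717  129.69339623] [ 26 119  26  18 212] [805.71484968 686.44647044  28.        ] [796.47965762 667.59296266  60.65557373] 81.88464256068993
[ 33.53234086 209.99178645] [   0  176   72   66 1948] [552.01807063 688.06341709  28.        ] [545.50848645 627.42657275 132.77195261] 220.8825903184113
[191.93703704 200.35555556] [183 192  19  18 270] [594.41582785 203.97087024  28.        ] [594.53993433 204.16850372  26.74652766] 58.55221557564212
[259.71666667 222.925     ] [256 207   9  32 240] [530.0873064   -6.98662553  28.        ] [530.35965032  -7.15001361  21.67447837] 27.697533012691142
[187.47744361 235.33834586] [175 223  26  26 532] [486.74920629 212.78134493  28.        ] [486.70156148 211.31107069  36.89283351] 79.22519640626567
[ 46.98869565 253.27913043] [  20  232   62   40 1150] [421.98868315 635.07364279  28.        ] [429.70666697 554.42292576 179.41175403] 187.55608662379154
y [295.59482759 124.59482759] [290 119  12  12 116] [785.94356481 -91.81231102 215.        ] [791.50912721 -93.89963755 197.45434362]
y [288.47142857 147.22857143] [281 144  17   7  70] [723.62061    -73.60939733 215.        ] [762.29157929 -88.93547271  61.82511093]
y [325.52432432 195.51891892] [317 187  18  18 185] [ 597.58117355 -172.20973394  215.        ] [ 598.26253069 -173.34493718  209.39358988]
y [124.30548303 225.02872063] [108 209  33  33 383] [507.93567424 344.47264972 215.        ] [513.07403143 404.93296857  34.11745942]
```

View pics/caps.png

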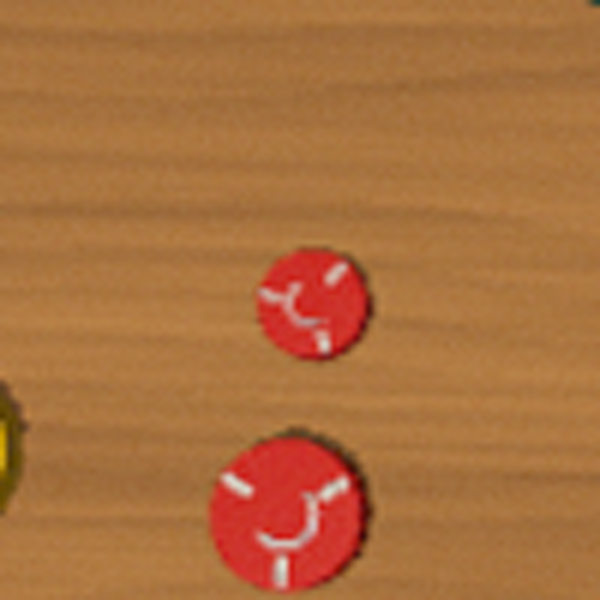

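View pics/tin.png

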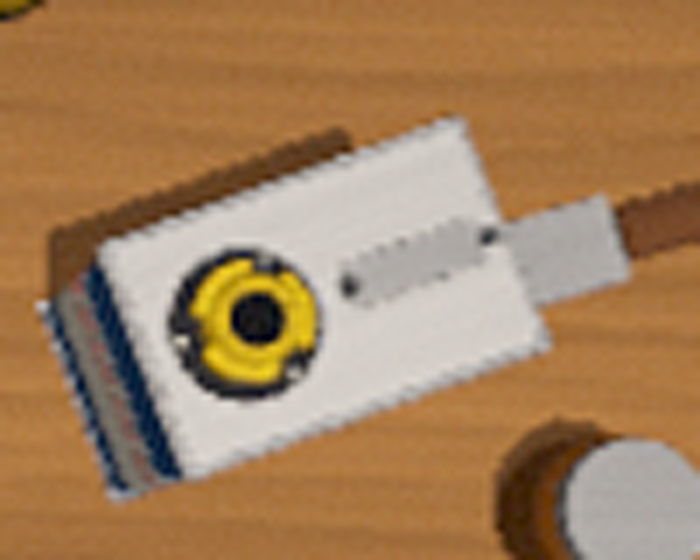

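```bash
cat >> h.py <<'E'
from scipy.spatial.transform import Rotation as Ro
def tool(s=None):
    s=s or env.state(); return Ro.from_euler('xyz',s['tcp_rot']).as_matrix(), np.array(s['eef_pos'])
def cam_at(ps,yaw):
    # predicted wrist cam at tool pose (pointing down)
    M,p=tool(); c=dict(env.camera_params('wrist')); R=np.array(c['R']);t=np.array(c['t'])
    Rt=R@M; tt=R@p+t
    N=Ro.from_euler('xyz',[np.pi,0,yaw]).as_matrix()
    c['R']=Rt@N.T; c['t']=tt-c['R']@np.array(ps); return c
E
python3 - <<'E'
from h import *
M,p=tool(); c=P['wrist'];R=c['R'];o=-R.T@c['t']
print('cam in tool',M.T@(o-p),'\naxis',M.T@R.T)
for z in (250,300,350):
  for dx in(-80,-40,0,40,80):
    q=cam_at([594-0,204+0,z],np.pi); 
    # offset tool along tool x (world -x at yaw pi)
    q=cam_at([594-dx*-1*-1,204,z],np.pi); print(z,dx,proj(q,[594,204,28]))
for t in [(594,204,230)]:
  d=np.array(t)-p; print(M.T@d)
E
```

```text
cam in tool [ 67.72602854  -0.70859527 -92.63785008] 
axis [[-4.44573009e-04 -9.70008810e-01 -2.43069355e-01]
 [ 9.99999306e-01 -1.66018999e-04 -1.16646876e-03]
 [ 1.09113084e-03 -2.43069704e-01  9.70008210e-01]]
250 -80 (np.float64(253.3819730736715), np.float64(103.59881907755555))
250 -40 (np.float64(253.36843496167631), np.float64(145.72212924370143))
250 0 (np.float64(253.35427787192344), np.float64(185.4960793838314))
250 40 (np.float64(253.3397308348182), np.float64(222.97495431736507))
250 80 (np.float64(253.32497186665321), np.float64(258.23833984027544))
300 -80 (np.float64(253.27980971592672), np.float64(105.41895387426501))
300 -40 (np.float64(253.2706768759732), np.float64(141.82010953480312))
300 0 (np.float64(253.26103664164208), np.float64(176.4688774291105))
300 40 (np.float64(253.25102965429406), np.float64(209.39701333258594))
300 80 (np.float64(253.24076997882085), np.float64(240.65172867112977))
350 -80 (np.float64(253.20245004071907), np.float64(106.79731898954914))
350 -40 (np.float64(253.19612076350745), np.float64(138.84495699496605))
350 0 (np.float64(253.18937302899184), np.float64(169.53566838301006))
350 40 (np.float64(253.1822986385382), np.float64(198.88932392084203))
350 80 (np.float64(253.17497439940453), np.float64(226.93573725342134))
[-522.06751472 -275.61752887   61.96234445]
```

Emit:
play_rows([
  {"linear": [-15, -8, 0], "turn": 0},
  {"linear": [-52, -27, 2], "turn": 0},
  {"linear": [-100, -53, 5], "turn": 0},
  {"linear": [-150, -79, 10], "turn": 0},
  {"linear": [-200, -106, 15], "turn": 0},
  {"linear": [-250, -132, 20], "turn": 0},
  {"linear": [-300, -158, 26], "turn": 0},
  {"linear": [-350, -185, 34], "turn": 0},
  {"linear": [-400, -211, 42], "turn": 0},
  {"linear": [-450, -238, 50], "turn": 0},
  {"linear": [-490, -259, 56], "turn": 0},
  {"linear": [-512, -270, 60], "turn": 0},
  {"linear": [-522, -276, 62], "turn": 0},
  {"linear": [-522, -276, 62], "turn": 0},
  {"linear": [-522, -276, 62], "turn": 0},
  {"linear": [-522, -276, 62], "turn": 0},
], hand=95)

```text
t: 2.15
eef_pos: [593.3, 204.7, 230.6]
tcp_rot: [3.141, 0.0, 2.884]
ft_force: [-0.2, 0.6, 0.3]
opening: 0.998
```

Run:
```python
from h import *
s=env.state(); print(s['eef_pos'],s['tcp_rot'],s['joints'],s['ft_force'])
p,d=snap('wrist','w1'); c=P['wrist']
hsv=cv2.cvtColor(p,cv2.COLOR_RGB2HSV)
m=(((hsv[...,0]<8)|(hsv[...,0]>172))&(hsv[...,1]>130)&(hsv[...,2]>80)).astype(np.uint8)
m=cv2.morphologyEx(m,cv2.MORPH_CLOSE,np.ones((9,9)))
n,l,st,ce=cv2.connectedComponentsWithStats(m)
for i in range(1,n):
    if st[i,4]>200: print(ce[i],st[i],plane(c,*ce[i],28))
```

```text
[593.31752688 204.72416342 230.57229468] [3.14133802e+00 2.18091526e-04 2.88412283e+00] [ 2.27030030e-01  5.58330384e-01  1.61854986e+00  1.50598331e-04
  9.64400823e-01 -1.08638230e+00] [-0.1621771   0.5704788   0.29398066]
[231.36002994  72.40389222] [ 187   25   90   96 6680] [486.1256753 212.9687262  28.       ]
[ 34.0899545  179.79768988] [   0  133   70   98 2857] [529.71576      2.61165152  28.        ]
[255.62346126 190.24764663] [ 227  160   59   61 2762] [594.34684063 206.71805508  28.        ]
```

View pics/w1.png

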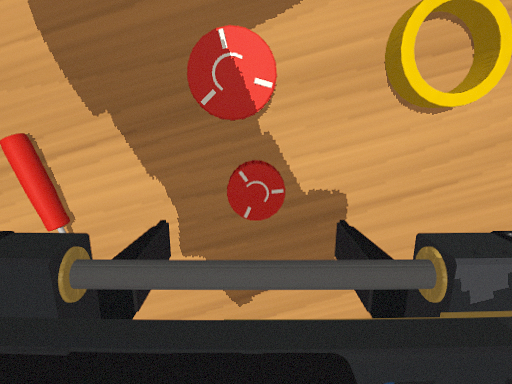

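The small cap is at (256,190) in the wrist view, with three white marks. Now the lug angle.

Run:
```python
from h import *
z=np.load('pics/w1.npz'); p=z['p']; c={k:z[k] for k in('fx','fy','cx','cy','k1','R','t')}
h=cv2.cvtColor(p,cv2.COLOR_RGB2HSV)
red=(((h[...,0]<8)|(h[...,0]>172))&(h[...,1]>130)).astype(np.uint8)
red[:155]=0;red[225:]=0;red[:,:220]=0;red[:,295:]=0
cn=max(cv2.findContours(red,cv2.RETR_EXTERNAL,cv2.CHAIN_APPROX_NONE)[0],key=cv2.contourArea)
hull=np.zeros_like(red); cv2.fillPoly(hull,[cv2.convexHull(cn)],1)
w=((h[...,1]<110)&(h[...,2]>90)&(hull>0)).astype(np.uint8)
print(cv2.minEnclosingCircle(cn), cv2.fitEllipse(cn))
n,l,st,ce=cv2.connectedComponentsWithStats(w)
C=plane(c,*cv2.fitEllipse(cn)[0],24)[:2]; print(C)
for i in range(1,n):
    q=plane(c,*ce[i],28)[:2]-C; print(st[i,4],ce[i],np.hypot(*q),np.degrees(np.arctan2(q[1],q[0])))
a=cv2.resize(p[150:230,215:300],None,fx=7,fy=7,interpolation=cv2.INTER_CUBIC)[:,:,::-1];cv2.imwrite('pics/w1c.png',a)
M,pp=tool(); print(M.T@(np.array([594.4,205.5,84])-pp))
```

```text
((255.5, 190.06666564941406), 30.26979637145996) ((255.62957763671875, 190.20401000976562), (57.20792770385742, 59.61098861694336), 174.05934143066406)
[595.21070821 206.53745845]
45 [243. 176.] 18.955483414871292 -155.5269618174533
84 [260.44047619 187.48809524] 5.775820935948368 113.50628129692166
41 [277.14634146 190.80487805] 20.507272804794024 76.17262282319439
40 [247.15  211.925] 22.284699962912118 -36.41356520825858
[ -0.6971475    1.0697628  146.54895003]
```

View pics/w1c.png

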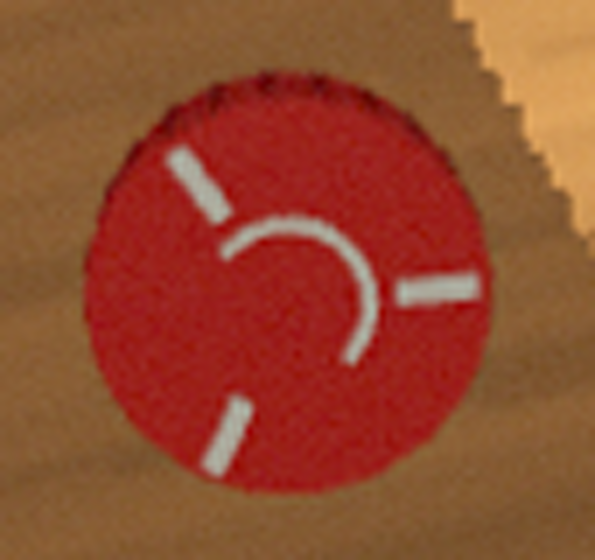

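Emit:
play_rows([
  {"linear": [-1, 1, 10], "turn": 0},
  {"linear": [-2, 1.5, 40], "turn": 0},
  {"linear": [-2, 1.5, 80], "turn": 0},
  {"linear": [-2, 1.5, 115], "turn": 0},
  {"linear": [-2, 1.5, 136], "turn": 0},
  {"linear": [-2, 1.5, 145], "turn": 0},
  {"linear": [-2, 1.5, 147], "turn": 0},
  {"linear": [-2, 1.5, 147], "turn": 0},
  {"linear": [-2, 1.5, 147], "turn": 0},
])

```text
t: 3.32
eef_pos: [596.5, 204.9, 84.1]
tcp_rot: [3.141, 0.001, 2.883]
ft_force: [0.8, -0.2, 0.2]
opening: 0.999
```

Emit:
play_rows([
  {"linear": [0, 0, 0], "turn": 0},
  {"linear": [0, 0, 0], "turn": 0},
  {"linear": [0, 0, 0], "turn": 0},
  {"linear": [0, 0, 0], "turn": 0},
  {"linear": [0, 0, 0], "turn": 0},
  {"linear": [0, 0, 0], "turn": 0},
  {"linear": [0, 0, 0], "turn": 0},
  {"linear": [0, 0, 0], "turn": 0},
], hand=45)

```text
t: 4.32
eef_pos: [596.2, 204.8, 83.2]
tcp_rot: [3.141, 0.0, 2.883]
ft_force: [-0.9, 0.5, 0.5]
opening: 0.583
```

Run:
```python
from h import *
s=env.state(); print(s)
p,d=snap('wrist','w2')
```

```text
{'t': 4.325, 'joints': array([ 2.26096069e-01,  7.54703558e-01,  1.70676943e+00,  1.40787957e-04,
        6.80025106e-01, -1.08604827e+00]), 'qvel': array([-0.00010051,  0.00107265,  0.00088519, -0.00111727, -0.00034497,
       -0.00025134]), 'tau': array([-2.47610193e-01, -6.80136466e+01, -1.65747070e+01, -7.57783419e-02,
        1.63719803e-01,  5.41583740e-04]), 'eef_pos': array([596.2468173 , 204.79281704,  83.24648192]), 'tcp_rot': array([3.14147025e+00, 4.24002572e-05, 2.88283120e+00]), 'ft_force': array([-0.87646976,  0.53078641,  0.48639931]), 'moment': array([ 0.07366904, -0.03979979,  0.00943579]), 'opening': 0.5829212181216163}
```

View pics/w2.png

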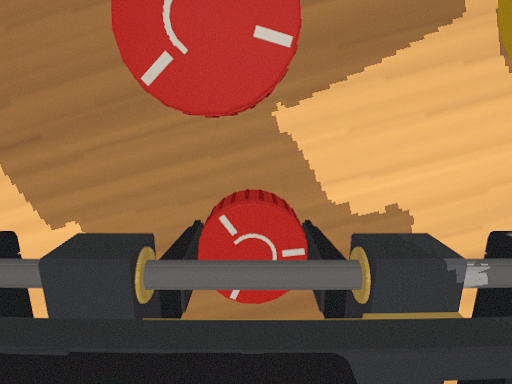

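The cap is gripped (55.4 mm opening), centred at about (252,247) between the fingers. I solve for its centre and lug angle in the tool frame from the two fully visible marks.

Run:
```python
from h import *
z=np.load('pics/w2.npz'); p=z['p']; c={k:z[k] for k in('fx','fy','cx','cy','k1','R','t')}
h=cv2.cvtColor(p,cv2.COLOR_RGB2HSV)
w=((h[...,1]<110)&(h[...,2]>100)).astype(np.uint8)
w[:205]=0;w[302:]=0;w[:,:212]=0;w[:,307:]=0
n,l,st,ce=cv2.connectedComponentsWithStats(w)
M,pp=tool()
pts=[]
for i in range(1,n):
    if st[i,4]>15: print(st[i],ce[i])
    if st[i,4]>15 and (abs(ce[i]-[293,253]).max()<6 or abs(ce[i]-[228,226]).max()<6): pts.append(plane(c,*ce[i],27.5)[:2])
for a,b in ((pts),(pts[::-1])):
    mid=(a+b)/2; ch=b-a; n_=np.array([-ch[1],ch[0]])
    C=mid+n_/(2*np.sqrt(3)); 
    print('C',C,'r',np.linalg.norm(a-C),[np.degrees(np.arctan2(*(q-C)[::-1])) for q in (a,b)], 'tool',(M.T@(np.array([*C,28])-pp)))
    for k in range(3):
        a0=np.arctan2(*(a-C)[::-1])+k*2*np.pi/3; print(proj(c,[*(C+np.linalg.norm(a-C)*np.array([np.cos(a0),np.sin(a0)])),27.5]))
```

```text
[219 215  18  21 154] [227.55194805 224.66233766]
[234 233  73  28 288] [262.6875     245.11111111]
[282 248  23   9 151] [293.         252.03311258]
[212 260  21   1  21] [222. 260.]
[234 260  19   1  19] [243. 260.]
[212 289  35  11  94] [232.21276596 292.0212766 ]
[248 289  45   1  45] [270. 289.]
C [580.5866101  216.71264292] r 20.70267161792846 [np.float64(-98.85772107603033), np.float64(21.142278923969723)] tool [18.19166643  7.5073542  55.22688176]
(np.float64(227.55194805194827), np.float64(224.66233766233788))
(np.float64(293.00000000000006), np.float64(252.0331125827817))
(np.float64(287.5328508348365), np.float64(182.78582652170402))
C [596.70791122 203.72402242] r 20.702671617928488 [np.float64(81.1422789239697), np.float64(-158.85772107603034)] tool [-0.71678622 -0.92300935 55.22604827]
(np.float64(293.00000000000017), np.float64(252.0331125827817))
(np.float64(227.55194805194816), np.float64(224.66233766233788))
(np.float64(236.09614968169106), np.float64(289.3473558628437))
```

Emit:
play_rows([
  {"linear": [0, 0, -8], "turn": 0},
  {"linear": [0, 0, -30], "turn": 0},
  {"linear": [0, 0, -70], "turn": 0},
  {"linear": [0, 0, -115], "turn": 0},
  {"linear": [-3, -6, -160], "turn": 0},
  {"linear": [-12, -22, -205], "turn": -0.02},
  {"linear": [-27, -52, -235], "turn": -0.05},
  {"linear": [-45, -88, -247], "turn": -0.1},
  {"linear": [-65, -126, -247], "turn": -0.15},
  {"linear": [-85, -165, -247], "turn": -0.2},
  {"linear": [-105, -204, -247], "turn": -0.25},
  {"linear": [-125, -243, -247], "turn": -0.3},
  {"linear": [-143, -278, -247], "turn": -0.34},
  {"linear": [-158, -307, -247], "turn": -0.365},
  {"linear": [-168, -326, -247], "turn": -0.38},
  {"linear": [-172, -334, -247], "turn": -0.385},
  {"linear": [-172, -334, -247], "turn": -0.385},
  {"linear": [-172, -334, -247], "turn": -0.385},
  {"linear": [-172, -334, -247], "turn": -0.385},
])

```text
t: 6.75
eef_pos: [677.0, -161.3, 330.4]
tcp_rot: [3.141, 0.0, -3.015]
ft_force: [-0.7, -0.1, -1.2]
opening: 0.585
```

Run:
```python
from h import *
s=env.state(); print(s['eef_pos'],s['tcp_rot'],s['joints'],s['opening'],s['ft_force'],s['moment'])
snap('wrist','w3'); snap('top','t3')
p=cv2.imread('pics/w3.png'); cv2.imwrite('pics/w3b.png',cv2.resize(p,(768,576),interpolation=cv2.INTER_CUBIC))
```

```text
[ 676.99089607 -161.30692371  330.41949562] [ 3.14149719e+00  1.63219860e-04 -3.01462189e+00] [-3.28786915e-01  5.66382162e-01  1.31642345e+00  1.65555415e-04
  1.25868250e+00 -2.02660484e+00] 0.5846075731863947 [-0.70897305 -0.09380167 -1.19854567] [ 0.05086188  0.0938362  -0.00203584]
```

View pics/w3b.png

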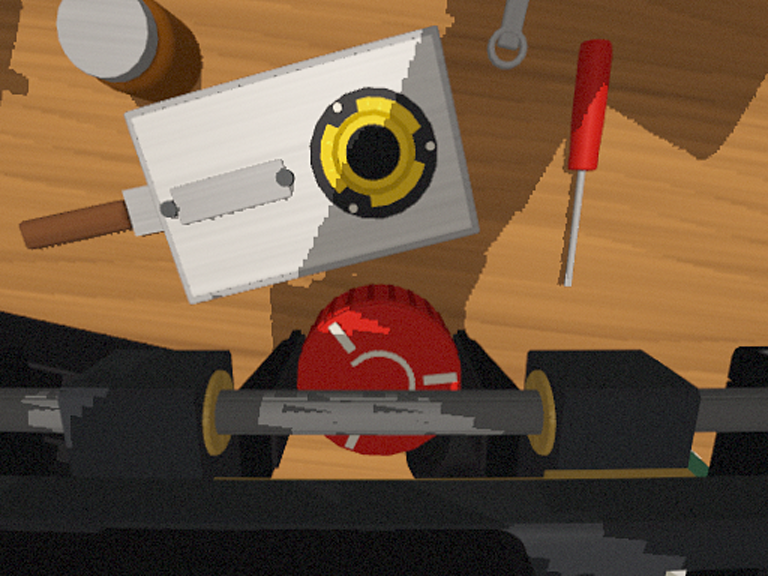

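The spout is at about (250,100) in the original picture, with white pips at (225,71), (287,97) and (235,139). I compute the spout axis from the pips, the flange and the hole.

Run:
```python
from h import *
z=np.load('pics/w3.npz'); p=z['p']; d=z['d']; c={k:z[k] for k in('fx','fy','cx','cy','k1','R','t')}
h=cv2.cvtColor(p,cv2.COLOR_RGB2HSV); g=p.max(2).astype(float)
pts=[]
for u,v in ((225,71),(287,97),(235,139)):
    w=g[v-4:v+5,u-4:u+5]; s=p.min(2)[v-4:v+5,u-4:u+5].astype(float); s=np.clip(s-70,0,None)
    # keep connected to centre
    l=cv2.connectedComponents((s>0).astype(np.uint8))[1]; s[l!=l[4,4]]=0
    yy,xx=np.mgrid[v-4:v+5,u-4:u+5]; q=((xx*s).sum()/s.sum(),(yy*s).sum()/s.sum()); pts.append(plane(c,*q,193.5)[:2]); print(q,(s>0).sum(),pts[-1])
pts=np.array(pts)
A=np.c_[2*pts,np.ones(3)]; x=np.linalg.solve(A,(pts**2).sum(1)); C=x[:2]; print('circ centre',C,'r',np.linalg.norm(pts-C,axis=1), 'centroid',pts.mean(0))
C=pts.mean(0)
print('ang',[np.degrees(np.arctan2(*(q-C)[::-1]))%120 for q in pts])
# hole
m=(p.max(2)<45).astype(np.uint8); n,l,st,ce=cv2.connectedComponentsWithStats(m)
i=l[100,248]; print(st[i],ce[i],'hole@215',plane(c,*ce[i],215))
# flange
y=((h[...,0]>20)&(h[...,0]<35)&(h[...,1]>150)).astype(np.uint8)
n,l,st,ce=cv2.connectedComponentsWithStats(y)
for i in range(1,n):
    if st[i,4]>50: print('yel',st[i],ce[i],plane(c,*ce[i],210))
print('depth rim', [d[v,u] for u,v in((248,118),(230,100),(250,82))], 'z of tin top', dep(c,150,110,d[110,150]), dep(c,200,100,d[100,200]))
M,pp=tool()
# cap in grip
w=((h[...,1]<110)&(h[...,2]>100)).astype(np.uint8)
for a in ((215,240,210,238),(278,308,245,258)):
    s=np.zeros_like(w); s[a[2]:a[3],a[0]:a[1]]=w[a[2]:a[3],a[0]:a[1]]
    n,l,st,ce=cv2.connectedComponentsWithStats(s)
    for i in range(1,n):
        if st[i,4]>20: print('mark',st[i],ce[i],M.T@(plane(c,*ce[i],pp[2]-55.5)-pp))
print(pp)
for q in (pts.mean(0),): print('spout in tool',M.T@(np.array([*q,193])-pp))
```

```text
(np.float64(224.13781611448735), np.float64(70.79004116839835)) 46 [ 581.58397146 -193.78529391]
(np.float64(286.47352216748766), np.float64(96.86822660098522)) 30 [ 593.18265178 -149.03214617]
(np.float64(234.60376249265138), np.float64(139.3068783068783)) 37 [ 626.70887322 -181.41541411]
circ centre [ 600.65045025 -174.84716644] r [26.87346806 26.87346806 26.87346806] centroid [ 600.49183215 -174.74428473]
ang [np.float64(105.20102877717795), np.float64(105.86884157680927), np.float64(105.72362347583204)]
[231  84  35  36 938] [248.86993603 101.69509595] hole@215 [ 600.6405103  -174.14835626  215.        ]
yel [ 214   65   69   73 2583] [248.64227642 100.84281843] [ 599.91613558 -174.44474691  210.        ]
depth rim [np.float32(201.56998), np.float32(198.19522), np.float32(196.29662)] z of tin top [ 613.88016959 -244.02272478  189.57638098] [ 602.74479222 -208.7424423   191.45266432]
mark [219 215  18  21 152] [227.46052632 224.41447368] [ 16.58213522 -12.87568229  55.4972497 ]
mark [282 248  23   9 146] [292.84931507 252.01369863] [ 1.8903696  19.79550746 55.50054858]
[ 677.0110877  -161.54026268  330.36566248]
spout in tool [ 77.59342318  -3.42148989 137.35509449]
```

Emit:
play_rows([
  {"linear": [8, 0, 0], "turn": 0},
  {"linear": [24, -1, 2], "turn": -0.02},
  {"linear": [44, -2, 4], "turn": -0.04},
  {"linear": [62, -2.4, 8], "turn": -0.04},
  {"linear": [73, -2.4, 12], "turn": -0.04},
  {"linear": [77.5, -2.4, 16], "turn": -0.04},
  {"linear": [78.3, -2.4, 18], "turn": -0.04},
  {"linear": [78.3, -2.4, 18], "turn": -0.04},
  {"linear": [78.3, -2.4, 18], "turn": -0.04},
  {"linear": [78.3, -2.4, 18], "turn": -0.04},
])

```text
t: 8.1
eef_pos: [599.8, -174.3, 312.2]
tcp_rot: [3.142, 0.0, -2.975]
ft_force: [0.1, 0.0, -1.4]
opening: 0.582
```

Run:
```python
from h import *
s=env.state(); print(s['eef_pos'],s['tcp_rot'],s['joints'],s['opening'],s['ft_force'],s['moment'])
snap('side','s4'); snap('wrist','w4')
p=cv2.imread('pics/s4.png'); cv2.imwrite('pics/s4b.png',cv2.resize(p[170:300,220:340],None,fx=5,fy=4.6,interpolation=cv2.INTER_CUBIC)[:600])
```

```text
[ 599.82009705 -174.34670384  312.18372   ] [ 3.14153884e+00  5.39855353e-05 -2.97519655e+00] [-3.88590596e-01  4.72228317e-01  1.53510102e+00  8.18577605e-05
  1.13424579e+00 -2.12581763e+00] 0.5819620563460716 [ 0.10040727  0.04151537 -1.41962426] [ 0.06221181 -0.0104414  -0.02881763]
```

View pics/s4b.png

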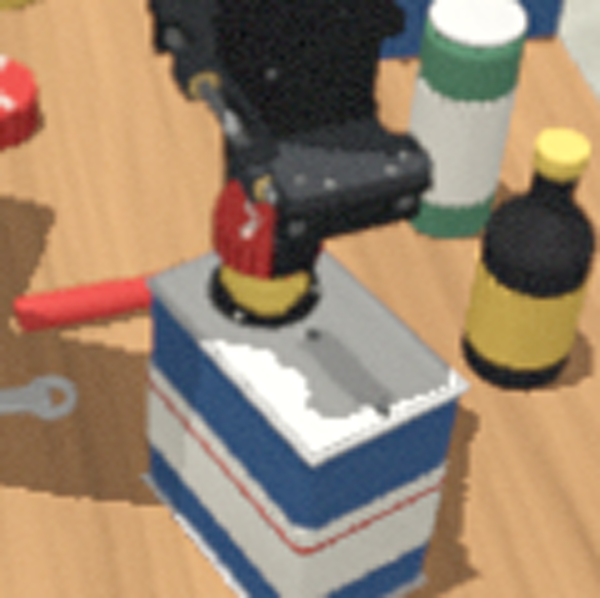

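View pics/w4.png

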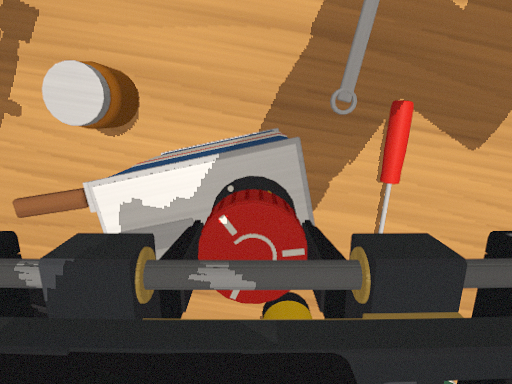

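The cap sits right over the spout in both views. I descend in stages, watching the force.

Emit:
play_rows([
  {"linear": [0, 0, 4], "turn": 0},
  {"linear": [0, 0, 9], "turn": 0},
  {"linear": [0, 0, 14], "turn": 0},
  {"linear": [0, 0, 17], "turn": 0},
  {"linear": [0, 0, 19], "turn": 0},
  {"linear": [0, 0, 20], "turn": 0},
  {"linear": [0, 0, 20], "turn": 0},
])

```text
t: 9.07
eef_pos: [599.7, -174.4, 292.2]
tcp_rot: [3.142, 0.0, -2.975]
ft_force: [-0.2, -0.4, -0.3]
opening: 0.587
```

Emit:
play_rows([
  {"linear": [0, 0, 0.8], "turn": 0},
  {"linear": [0, 0, 1.5], "turn": 0},
  {"linear": [0, 0, 2], "turn": 0},
  {"linear": [0, 0, 2], "turn": 0},
])

```text
t: 9.57
eef_pos: [599.7, -174.4, 290.2]
tcp_rot: [3.142, 0.0, -2.975]
ft_force: [-0.4, -0.3, 0.8]
opening: 0.589
```

Emit:
play_rows([
  {"linear": [0, 0, 0.5], "turn": 0},
  {"linear": [0, 0, 1], "turn": 0},
  {"linear": [0, 0, 1], "turn": 0},
])

```text
t: 9.95
eef_pos: [599.6, -174.4, 289.1]
tcp_rot: [3.141, -0.0, -2.975]
ft_force: [-1.1, 0.4, -0.8]
opening: 0.585
```

Emit:
play_rows([
  {"linear": [0, 0, 0.5], "turn": 0},
  {"linear": [0, 0, 1], "turn": 0},
  {"linear": [0, 0, 1], "turn": 0},
])

```text
t: 10.32
eef_pos: [599.6, -174.4, 288.2]
tcp_rot: [3.141, -0.0, -2.975]
ft_force: [-0.1, -0.3, 0.2]
opening: 0.584
```

Emit:
play_rows([
  {"linear": [0, 0, 0.5], "turn": 0},
  {"linear": [0, 0, 1], "turn": 0},
  {"linear": [0, 0, 1], "turn": 0},
])

```text
t: 10.7
eef_pos: [599.6, -174.4, 287.2]
tcp_rot: [3.141, -0.0, -2.975]
ft_force: [0.0, -0.5, -1.3]
opening: 0.586
```

Emit:
play_rows([
  {"linear": [0, 0, 0.5], "turn": 0},
  {"linear": [0, 0, 1], "turn": 0},
  {"linear": [0, 0, 1], "turn": 0},
])

```text
t: 11.08
eef_pos: [599.7, -174.4, 286.2]
tcp_rot: [3.141, 0.0, -2.975]
ft_force: [0.2, -0.2, -1.5]
opening: 0.585
```

No contact down to 12 mm below the rim, so the lugs are in the gaps. Next I find the disc contact and press.

Emit:
play_rows([
  {"linear": [0, 0, 1], "turn": 0},
  {"linear": [0, 0, 2], "turn": 0},
  {"linear": [0, 0, 2], "turn": 0},
  {"linear": [0, 0, 2], "turn": 0},
])

```text
t: 11.58
eef_pos: [599.7, -174.4, 284.3]
tcp_rot: [3.142, 0.0, -2.975]
ft_force: [-0.1, 0.1, 0.2]
opening: 0.583
```

Emit:
play_rows([
  {"linear": [0, 0, 1], "turn": 0},
  {"linear": [0, 0, 2], "turn": 0},
  {"linear": [0, 0, 2], "turn": 0},
  {"linear": [0, 0, 2], "turn": 0},
])

```text
t: 12.08
eef_pos: [599.7, -174.4, 282.4]
tcp_rot: [-3.142, 0.0, -2.975]
ft_force: [-0.4, 0.1, 3.4]
opening: 0.585
```

Emit:
play_rows([
  {"linear": [0, 0, 1], "turn": 0},
  {"linear": [0, 0, 2], "turn": 0},
  {"linear": [0, 0, 2], "turn": 0},
  {"linear": [0, 0, 2], "turn": 0},
])

```text
t: 12.58
eef_pos: [599.7, -174.4, 280.5]
tcp_rot: [-3.141, 0.0, -2.975]
ft_force: [-1.6, 0.3, 5.7]
opening: 0.586
```

Emit:
play_rows([
  {"linear": [0, 0, 1], "turn": 0},
  {"linear": [0, 0, 2], "turn": 0},
  {"linear": [0, 0, 2.7], "turn": 0},
  {"linear": [0, 0, 3.3], "turn": 0},
  {"linear": [0, 0, 3.3], "turn": 0},
  {"linear": [0, 0, 3.3], "turn": 0},
])

```text
t: 13.32
eef_pos: [599.7, -174.4, 277.7]
tcp_rot: [-3.141, 0.001, -2.975]
ft_force: [-2.8, 0.9, 8.9]
opening: 0.585
```

Run:
```python
from h import *
s=env.state(); print(s['eef_pos'],s['tcp_rot'],s['ft_force'],s['moment'])
```

```text
[ 599.69826053 -174.39920605  277.68888334] [-3.14118363e+00  8.36685643e-04 -2.97536398e+00] [-2.82959711  0.8603681   8.91257115] [ 0.20635497  0.45639273 -0.04841833]
```

Emit:
play_rows([
  {"linear": [0, 0, 0.5], "turn": 0},
  {"linear": [0, 0, 1], "turn": 0},
  {"linear": [0, 0, 1], "turn": 0},
  {"linear": [0, 0, 1], "turn": 0},
])

```text
t: 13.82
eef_pos: [599.7, -174.4, 276.8]
tcp_rot: [-3.141, 0.001, -2.975]
ft_force: [-2.2, 0.5, 10.6]
opening: 0.586
```

Run:
```python
from h import *
s=env.state(); print(s['eef_pos'],s['tcp_rot'],s['ft_force'],s['moment'])
```

```text
[ 599.70590112 -174.358008    276.83815462] [-3.14113445e+00  9.36746855e-04 -2.97530046e+00] [-2.17529263  0.53675587 10.59029879] [ 0.24729627  0.5260975  -0.05151393]
```

Emit:
play_rows([
  {"linear": [0, 0, 0], "turn": 0.05},
  {"linear": [0, 0, 0], "turn": 0.1},
  {"linear": [0, 0, 0], "turn": 0.15},
  {"linear": [0, 0, 0], "turn": 0.2},
  {"linear": [0, 0, 0], "turn": 0.25},
  {"linear": [0, 0, 0], "turn": 0.3},
  {"linear": [0, 0, 0], "turn": 0.3},
])

```text
t: 14.7
eef_pos: [600.1, -174.6, 277.0]
tcp_rot: [-3.141, 0.003, 3.007]
ft_force: [-0.4, 0.1, 11.7]
opening: 0.585
```

Run:
```python
from h import *
s=env.state(); print(s['eef_pos'],s['tcp_rot'],s['ft_force'],s['moment'],s['joints'][5],s['tau'][5])
```

```text
[ 600.13608564 -174.59421447  277.03317156] [-3.14099603e+00  2.57390048e-03  3.00710895e+00] [-0.36763286  0.12365026 11.66511763] [ 0.04551671  0.08759707 -0.046951  ] -1.8251165823074997 0.28378425166010857
```

Emit:
play_rows([
  {"linear": [0, 0, 0], "turn": 0.05},
  {"linear": [0, 0, 0], "turn": 0.1},
  {"linear": [0, 0, 0], "turn": 0.15},
  {"linear": [0, 0, 0], "turn": 0.2},
  {"linear": [0, 0, 0], "turn": 0.25},
  {"linear": [0, 0, 0], "turn": 0.3},
  {"linear": [0, 0, 0], "turn": 0.35},
  {"linear": [0, 0, 0], "turn": 0.35},
])

```text
t: 15.7
eef_pos: [600.2, -174.6, 277.1]
tcp_rot: [3.141, 0.003, 2.657]
ft_force: [-1.4, 0.7, 10.4]
opening: 0.584
```

Run:
```python
from h import *
s=env.state(); print(s['eef_pos'],s['tcp_rot'],s['ft_force'],s['moment'],s['joints'][5],s['tau'][5])
```

```text
[ 600.16340548 -174.62174233  277.06970558] [3.14125214e+00 2.76838130e-03 2.65706976e+00] [-1.40725404  0.74255866 10.4238753 ] [-0.02666724  0.04938929 -0.06993226] -1.4751067284085864 0.2817358821630478
```

Emit:
play_rows([
  {"linear": [0, 0, 0], "turn": 0.02},
  {"linear": [0, 0, 0], "turn": 0.04},
  {"linear": [0, 0, 0], "turn": 0.06},
  {"linear": [0, 0, 0], "turn": 0.06},
])

```text
t: 16.2
eef_pos: [600.2, -174.6, 277.0]
tcp_rot: [3.141, 0.003, 2.598]
ft_force: [-1.3, 0.7, 11.4]
opening: 0.584
```

Run:
```python
from h import *
s=env.state(); print(s['eef_pos'],s['tcp_rot'],s['ft_force'],s['moment'])
```

```text
[ 600.17174557 -174.61807065  277.04025713] [3.14112382e+00 2.72450856e-03 2.59756238e+00] [-1.26757069  0.71598053 11.36806256] [-0.04180148 -0.03449714  0.06722777]
```

Emit:
play_rows([
  {"linear": [0, 0, 0], "turn": 0.015},
  {"linear": [0, 0, 0], "turn": 0.03},
  {"linear": [0, 0, 0], "turn": 0.04},
  {"linear": [0, 0, 0], "turn": 0.04},
])

```text
t: 16.7
eef_pos: [600.2, -174.6, 277.1]
tcp_rot: [3.141, 0.003, 2.558]
ft_force: [0.1, 0.0, 10.4]
opening: 0.586
```

Run:
```python
from h import *
s=env.state(); print(s['eef_pos'],s['tcp_rot'],s['ft_force'],s['moment'])
```

```text
[ 600.18431518 -174.61492122  277.06258321] [3.14102641e+00 2.75155943e-03 2.55780589e+00] [ 0.12837071  0.01039369 10.3537561 ] [-0.04364691  0.07944354  0.06778357]
```

Emit:
play_rows([
  {"linear": [0, 0, 0], "turn": 0.015},
  {"linear": [0, 0, 0], "turn": 0.03},
  {"linear": [0, 0, 0], "turn": 0.03},
])

```text
t: 17.08
eef_pos: [600.2, -174.6, 277.0]
tcp_rot: [3.141, 0.003, 2.528]
ft_force: [-0.0, -0.1, 11.8]
opening: 0.585
```

Run:
```python
from h import *
s=env.state(); print(s['eef_pos'],s['tcp_rot'],s['ft_force'],s['moment'])
```

```text
[ 600.15329425 -174.60327501  277.0434793 ] [3.14096302e+00 2.63641666e-03 2.52767296e+00] [-1.97888725e-03 -1.07363001e-01  1.17591565e+01] [-0.00830448  0.0768805   0.03370206]
```

Emit:
play_rows([
  {"linear": [0, 0, 0], "turn": 0.015},
  {"linear": [0, 0, 0], "turn": 0.03},
  {"linear": [0, 0, 0], "turn": 0.03},
])

```text
t: 17.45
eef_pos: [600.1, -174.6, 277.0]
tcp_rot: [3.141, 0.003, 2.498]
ft_force: [0.3, 0.0, 10.6]
opening: 0.585
```

Run:
```python
from h import *
s=env.state(); print(s['eef_pos'],s['tcp_rot'],s['ft_force'],s['moment'])
```

```text
[ 600.12299005 -174.60139581  277.04678146] [3.14088548e+00 2.54198889e-03 2.49773232e+00] [3.09963892e-01 1.05116563e-03 1.06200441e+01] [0.01554035 0.08203497 0.05118133]
```

Emit:
play_rows([
  {"linear": [0, 0, 0], "turn": 0.015},
  {"linear": [0, 0, 0], "turn": 0.03},
  {"linear": [0, 0, 0], "turn": 0.03},
])

```text
t: 17.82
eef_pos: [600.0, -174.5, 277.0]
tcp_rot: [3.141, 0.002, 2.468]
ft_force: [-1.1, 0.6, 11.9]
opening: 0.585
```

Run:
```python
from h import *
s=env.state(); print(s['eef_pos'],s['tcp_rot'],s['ft_force'],s['moment'])
```

```text
[ 600.02791708 -174.47436326  277.02051279] [3.14086950e+00 2.12135895e-03 2.46797712e+00] [-1.14561753  0.63382293 11.93353106] [0.12115525 0.21486614 0.20514493]
```

Emit:
play_rows([
  {"linear": [0, 0, 0], "turn": 0.015},
  {"linear": [0, 0, 0], "turn": 0.03},
  {"linear": [0, 0, 0], "turn": 0.03},
])

```text
t: 18.2
eef_pos: [600.0, -174.3, 277.0]
tcp_rot: [3.141, 0.002, 2.439]
ft_force: [-1.4, 2.4, 11.2]
opening: 0.585
```

Run:
```python
from h import *
s=env.state(); print(s['eef_pos'],s['tcp_rot'],s['ft_force'],s['moment'])
```

```text
[ 600.02297567 -174.28603143  277.01681844] [3.14081402e+00 1.88229394e-03 2.43859021e+00] [-1.4412501   2.35040624 11.24834379] [0.33356201 0.24368928 0.49523322]
```

The stop is reached, and that last step overshot to about 0.5 Nm. I ease back at once.

Emit:
play_rows([
  {"linear": [0, 0, 0], "turn": -0.03},
  {"linear": [0, 0, 0], "turn": -0.035},
])

```text
t: 18.45
eef_pos: [600.0, -174.4, 277.0]
tcp_rot: [3.141, 0.002, 2.473]
ft_force: [-0.8, 3.1, 10.4]
opening: 0.588
```

Run:
```python
from h import *
s=env.state(); print(s['eef_pos'],s['tcp_rot'],s['ft_force'],s['moment'])
```

```text
[ 600.01084515 -174.36553067  276.99985248] [3.14069751e+00 1.88976528e-03 2.47337485e+00] [-0.80937992  3.07106136 10.3820922 ] [0.21509429 0.1938714  0.03650427]
```

Emit:
play_rows([
  {"linear": [0, 0, 0], "turn": 0},
  {"linear": [0, 0, 0], "turn": 0},
  {"linear": [0, 0, 0], "turn": 0},
  {"linear": [0, 0, 0], "turn": 0},
  {"linear": [0, 0, 0], "turn": 0},
  {"linear": [0, 0, 0], "turn": 0},
], hand=90)

```text
t: 19.2
eef_pos: [599.7, -174.4, 275.9]
tcp_rot: [3.142, -0.0, 2.473]
ft_force: [0.3, 0.5, -0.6]
opening: 0.943
```

Run:
```python
from h import *
s=env.state(); print(s['eef_pos'],s['ft_force'],s['moment'],s['opening'])
snap('wrist','w5'); snap('side','s5')
p=cv2.imread('pics/s5.png'); cv2.imwrite('pics/s5b.png',cv2.resize(p[170:300,220:340],None,fx=5,fy=4.6,interpolation=cv2.INTER_CUBIC)[:600])
```

```text
[ 599.65749488 -174.3770391   275.87771725] [ 0.25992965  0.4843874  -0.64673034] [-0.05491388  0.01102429  0.03677802] 0.9430398437034234
```

View pics/w5.png

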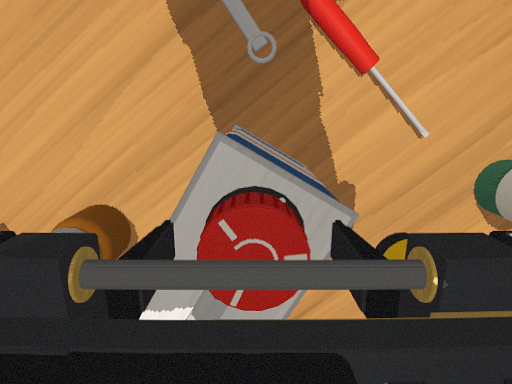

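View pics/s5b.png

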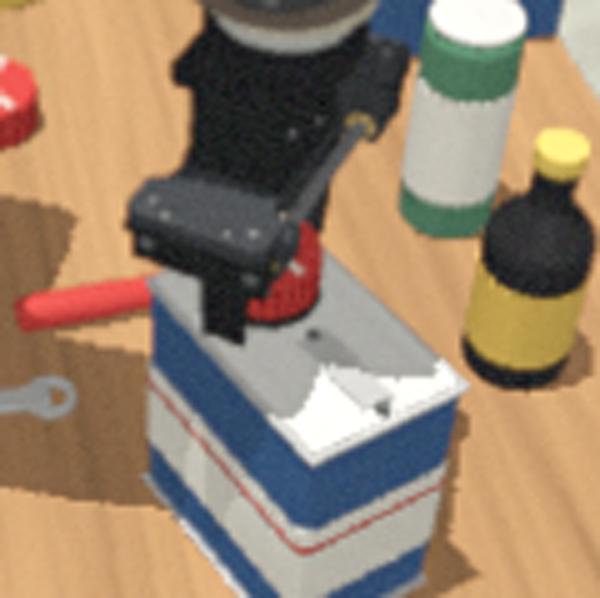

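Released, with zero force on the tool. The cap is on the spout at about (252,250) in the wrist view and the tin looks unmoved. I lift off and check the cap's height and angle.

Emit:
play_rows([
  {"linear": [0, 0, -5], "turn": 0},
  {"linear": [0, 0, -20], "turn": 0},
  {"linear": [0, 0, -50], "turn": 0},
  {"linear": [0, 0, -85], "turn": 0},
  {"linear": [-10, 0, -110], "turn": 0},
  {"linear": [-30, 0, -120], "turn": 0},
  {"linear": [-45, 0, -120], "turn": 0},
  {"linear": [-50, 0, -120], "turn": 0},
  {"linear": [-50, 0, -120], "turn": 0},
  {"linear": [-50, 0, -120], "turn": 0},
])

```text
t: 20.55
eef_pos: [638.6, -205.1, 396.1]
tcp_rot: [3.142, -0.0, 2.473]
ft_force: [0.1, -0.1, 0.0]
opening: 0.945
```

Run:
```python
from h import *
p,d=snap('wrist','w6'); ps,ds=snap('side','s6')
c=P['wrist']
h=cv2.cvtColor(p,cv2.COLOR_RGB2HSV)
red=(((h[...,0]<8)|(h[...,0]>172))&(h[...,1]>130)).astype(np.uint8)
n,l,st,ce=cv2.connectedComponentsWithStats(cv2.morphologyEx(red,cv2.MORPH_CLOSE,np.ones((9,9))))
for i in range(1,n):
    if st[i,4]>500:
        D=np.median(d[l==i]); print(st[i],ce[i],dep(c,*ce[i],d[int(ce[i][1]),int(ce[i][0])]))
        w=((h[...,1]<110)&(h[...,2]>90)&(l==i)).astype(np.uint8)
        n2,l2,s2,c2=cv2.connectedComponentsWithStats(w)
        L=[(s2[j],plane(c,*c2[j],226.5),c2[j]) for j in range(1,n2) if s2[j,4]>15]
        for a in L: print('   ',a)
ps=cv2.imread('pics/s6.png'); cv2.imwrite('pics/s6b.png',cv2.resize(ps[170:300,220:340],None,fx=5,fy=4.6,interpolation=cv2.INTER_CUBIC)[:600])
```

```text
[ 294    0   54   48 1111] [322.98739874  20.35643564] [544.75114919 -11.71755008  26.1078923 ]
[ 219  105   68   69 3657] [252.60322669 139.14875581] [ 599.31551089 -174.75685206  226.20828232]
    (array([232, 114,  11,  12,  57], dtype=int32), array([ 579.48547023, -174.62320112,  226.5       ]), array([237.45614035, 119.54385965]))
    (array([242, 126,  26,  25, 108], dtype=int32), array([ 598.91130494, -168.30835659,  226.5       ]), array([258.51851852, 133.80555556]))
    (array([271, 136,  14,   5,  56], dtype=int32), array([ 611.05493011, -158.08771853,  226.5       ]), array([277.57142857, 137.78571429]))
    (array([239, 157,   8,  14,  55], dtype=int32), array([ 609.8878444 , -193.55070593,  226.5       ]), array([242.74545455, 163.47272727]))
```

View pics/w6.png

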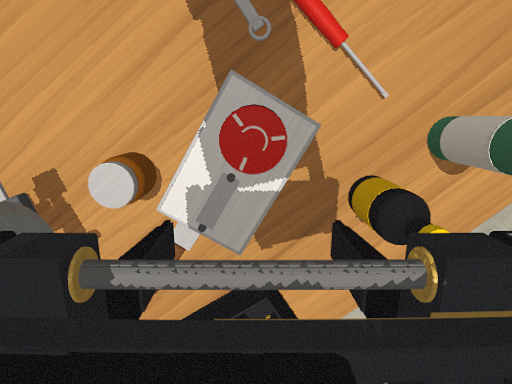

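View pics/s6b.png

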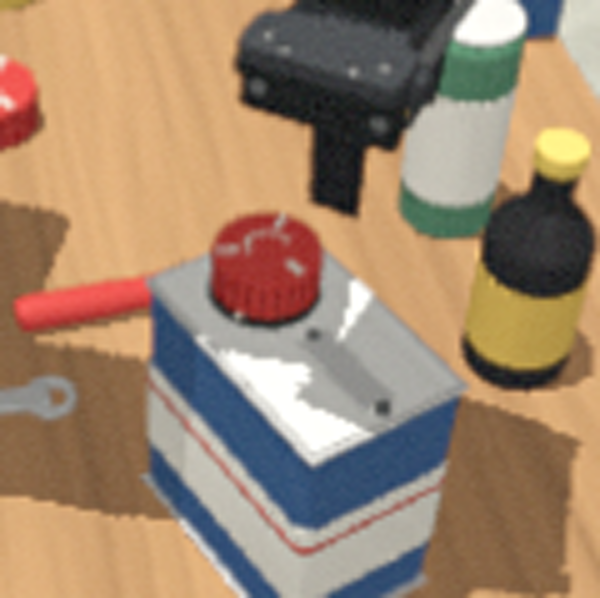

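Run:
```python
from h import *
z=np.load('pics/w6.npz'); d=z['d']; c={k:z[k] for k in('fx','fy','cx','cy','k1','R','t')}
f=lambda us,vs: [np.round(x,1) for x in np.percentile([dep(c,u,v,d[v,u])[2] for u in us for v in vs if d[v,u]>0],[25,50,75])]
print('cap top',f(range(240,266),range(128,152)),'left',f(range(228,236),range(132,146)),'right',f(range(270,278),range(132,146)),'front',f(range(246,260),range(114,120)),'back',f(range(246,260),range(160,166)),'tin',f(range(258,270),range(185,200)), f(range(195,205),range(150,165)))
a=cv2.imread('pics/s4.png').astype(int);b=cv2.imread('pics/s6.png').astype(int); print('tin lower diff s4/s6',np.abs(a-b)[240:300,250:305].mean(), 'empty ref',np.abs(a-b)[300:360,60:120].mean())
s=env.state(); print(s['t'],s['ft_force'])
```

```text
cap top [np.float64(226.4), np.float64(226.8), np.float64(227.2)] left [np.float64(226.3), np.float64(226.8), np.float64(227.2)] right [np.float64(226.5), np.float64(226.9), np.float64(227.2)] front [np.float64(226.4), np.float64(226.8), np.float64(227.3)] back [np.float64(226.1), np.float64(226.8), np.float64(227.2)] tin [np.float64(189.8), np.float64(190.2), np.float64(190.7)] [np.float64(189.8), np.float64(190.4), np.float64(190.8)]
tin lower diff s4/s6 5.1433333333333335 empty ref 1.6348148148148147
20.65 [-0.39593394 -0.564169    0.10078071]
```

Run:
```python
from h import *
for f,L in (('w3',((113,139),(190,118))),('w6',((202,228),(231,178)))):
    z=np.load(f'pics/{f}.npz'); p=z['p']; c={k:z[k] for k in('fx','fy','cx','cy','k1','R','t')}; Q=[]
    for u,v in L:
        s=np.clip(120-p.max(2)[v-7:v+8,u-7:u+8].astype(float),0,None)
        l=cv2.connectedComponents((s>0).astype(np.uint8))[1]; 
        i=np.bincount(l[5:10,5:10][l[5:10,5:10]>0]).argmax(); s[l!=i]=0
        yy,xx=np.mgrid[v-7:v+8,u-7:u+8]; Q.append(plane(c,(xx*s).sum()/s.sum(),(yy*s).sum()/s.sum(),194)[:2])
    e=Q[1]-Q[0]; print(f,Q,np.degrees(np.arctan2(e[1],e[0])),np.linalg.norm(e))
```

```text
w3 [array([ 637.43084735, -268.1841606 ]), array([ 615.86984714, -213.74077412])] 111.60485677653428 58.557314332562854
w6 [array([ 637.19400705, -268.75700997]), array([ 615.97761739, -214.60960974])] 111.39656525027502 58.1556200339857
```

```bash
python3 -c "
from cell import env
print(env.job_done())"
```

```text
the job is handed in; nothing more can be done
None
```

The smaller red cap is back on the tin and locked. I handed the job in at 20.7 s, with the gripper open and clear. One torque reading at the stop went over the strain limit.

**What I did:**
- I gripped the cap and turned its lugs to the gaps, which the white pips showed at 105.6° (mod 120°).
- It went down into the gaps without touching the catches. I pressed it to about 21 mm below the rim with about 11 N, turned it clockwise to the stop and let it spring up.

**Last checks:**
- **Height:** the cap top is 36.5 mm above the tin's top and level, which is exactly the locked height.
- **Turn:** the marks show the cap 47.6° clockwise of the gap middles, inside the 42 to 52° range.
- **Tin:** the strap's direction differs by 0.2° before and after, and its position by under 1 mm, so the tin did not move measurably. A plain pixel comparison of the tin's side in two side-camera pictures did differ (5.1 against 1.6 for empty bench). I put that down to shadows and did not follow it up.
- **Other things:** none was touched as far as the last pictures show; I did not measure them.

**What went wrong:** I chained the last two turning steps without a check between them. The wrist moment against the stop briefly read 0.50 Nm, above the 0.4 Nm strain limit. I eased back to about 0.04 Nm before letting go. The cap still sprang up and seated correctly.

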